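# Lever open the lunch tin with the spreader

### The arm

A 6-joint arm with a two-finger parallel gripper is mounted at the origin on the work surface. World frame = base frame: x ahead of the robot, y to its left, z up, the work surface at z = 0. Lengths are in m, angles in rad, forces in N, time in s.
With the tool pointing down it reaches from about 0.275 to 0.825 m from the base axis. Payload 5.2 kg.
Tool frame: the origin (TCP) lies between the finger pads, 19 mm behind the fingertips; this is the grasp point; z points along the fingers, y is the line along which they close (so a half turn about z gives the same grasp; the last joint's range is limited). The gripper opens to 93 mm and grips with 3 to 60 N. Pads are 15 mm wide; open, the fingers measure 128 mm over their backs; the gripper's body (75 mm by 188 mm) begins 65 mm behind the grasp point.
Start: joints at [1.091, 0.259, 1.535, -0, 1.348, -0.203], TCP at [0.15, 0.529, 0.237] pointing down, gripper open.
Joint ranges: [-3.14, 3.14], [-0.91, 2.08], [0.19, 2.58], [-1.22, 4.36], [0.22, 2.71], [-3.12, 3.12]. Speed limits (rad/s): [2.57, 2.57, 3.14, 3.14, 3.14, 3.14].

### API

Orientations are given as a rotation vector (axis times angle).
In Python, from bench import arm gives the robot as it stands.
- The arm moves only by the tool send_rows, never from a script. Its argument "rows" is one flat list of numbers, 7 for each row, row after row: the shift along the tool's x, y, z in m, then the turn, a rotation vector about the tool's x, y, z in rad, then the opening, from -1 (shut) to 1 (fully open). A call has 1 to 8 rows; each row is the pose to reach, as a shift and turn from the pose commanded when the call began, along the tool's axes at that moment; what a row does not reach only later rows make up. A row lasts 1/12 s, in which the tool goes at most 41.7 mm and 7.16 degrees, less where a joint would pass 70% of its speed; a pose out of reach is approached as far as the arm can. A call with a gripper value outside its range is refused whole. The fingers move at their own pace and stop on an object; "newtons" is the grip in N (left out, the last holds). Time passes only in rows, so rows that repeat a pose let the fingers close. It gives the time, the measured TCP pose, the force, the opening and the grip force at its end, in the units of the state.
- arm.sense(): the state, without advancing time (a new reading comes with each control period).
- arm.snapshot(name): name is "scene" or "top"; returns a dict with "pixels" (480x640x3 uint8, red, green, blue), "intrinsics" (3x3 intrinsics, pixels), "R" (3x3) and "t" (3): a world point X has camera coordinates R X + t. Camera axes: x right, y down, z forward; pixel columns grow to the right and rows downward; lengths in m; the calibration is good to about 2 mm. A picture is of the moment at which its call begins. There is no depth.
- arm.job_done(): hands the job in; it is judged then, once.
The state is a dict: "time": time; "q": joint angles; "dq": joint speeds; "joint_efforts": joint torques, N m; "tcp_pos": TCP position; "eef_rot": TCP orientation; "contact_force": force on the tool from outside, world axes, zero at the start; "ft_torque": the same for the moment, N m; "finger_gap": opening from 0.0 (shut) to 1.0 (fully open); "grasp_force": force on a finger pad.
Only numpy, scipy, OpenCV 4.12 (cv2) and the standard library are available. Lean on these libraries where they do the work, as an engineer would, in place of code of your own. Each camera call takes 0.05 s, during which the arm holds its last target. There are 200 camera calls.

### The job

The wooden-handled spreader is tucked handle first into the red pen case: draw it right out, lay it down on the top board, and take it again by its handle. Put its blade through the slot under the front edge of the lunch tin's flap, lever the flap up and, using the spreader only (keep your fingers off the tin and flap), swing it open until it stands about upright. Then lay the spreader flat on the board, clear of the tin and the pen case, and leave the bottle, the shaker and the spoon undisturbed.

Things in the scene. Friction and masses are not known exactly. Their poses are not given: they have to be found in the camera images.
- tin: brushed-metal lunch tin, 110 (x) by 170 (y) by 99 mm high with its flap shut; it stands firm and does not slide. Origin: centre of its underside; its x axis points from the front (slot side, towards the robot) to the hinge side, z up. Walls 4 mm
- tin_slot (a point): centre of the slot in the tin's front wall, on the outer face (tin x = -55 mm, 90 mm above the board); the slot is 80 mm wide (along tin y) and 10 mm high, from the lowered wall rim at 85 mm to the flap's underside at 95 mm; axes as the tin's. Behind it the tin is empty down to the crackers (40 mm high)
- flap (a joint): angle of the tin's flap in rad: 0 shut, grows as its front edge swings up and back, 1.57 upright, stops at 1.9. Stiff hinge: it stays where it is left. The flap is a steel plate 110 by 170 by 4 mm, flush with the tin's front, with a red mark 80 mm long on its front edge over the slot
- flap_edge (a point): middle of the flap's front edge, underside (110 mm from the hinge line)
- flap_hinge (a point): middle of the flap's hinge line: tin x = +55 mm, 95 mm above the board; the hinge line runs along tin y
- pen_case: red plastic pen case, a flat sleeve 140 (x) by 70 (y) by 38 mm high, lying loose on the board, 0.35 kg; open at its -x end, floor 2 mm, inside 64 mm wide and 33 mm high. Origin: centre of its underside
- case_mouth (a point): centre of the pen case's open end (case x = -70 mm), 18 mm above its underside
- spreader: butter spreader 190 mm long, about 70 g. Dark wooden handle 100 long, 20 wide, 18 mm high; flat steel blade 90 long, 22 wide, 3 mm thick, at half the handle's height. Origin: underside of the handle, at the handle's middle; x points along the blade: the handle spans x = -50 to +50 mm, the blade x = +50 to +140 mm, 7.5 to 10.5 mm above the underside
- spreader_grip (a point): middle of the spreader's handle (9 mm above its underside)
- spreader_tip (a point): end of the spreader's blade, at half its thickness
- bottle: clear plastic bottle with a blue twist cap, 60 mm across, 180 mm high, upright. Origin: centre of its underside
- shaker: empty glass salt shaker with a steel cap, 48 mm across, 75 mm high, upright. Origin: centre of its underside
- spoon: chrome spoon 170 mm long, lying flat. Origin: middle, underside; x points from handle to bowl
There are look-alikes about, which are no part of the job. Of the things like the spreader, leave any that is green or yellow; of the rest the larger one is meant.

How it is judged:
By the outcome, as a careful person would: the job done as asked, in the order asked, and still so for the second after the job is handed in, with the robot touching nothing.
It also fails if it takes over 64 s, if anything falls off the work surface, if the arm or the gripper's body presses on something with over 40 N, if the wrist force passes 120 N, or if a joint passes its speed limit or range.

## Working session

There is one attempt and no reset: what is moved stays moved. The work goes in short steps, Python scripts to look and compute and a tool call to move; the robot and the scene stay as the last step left them, time stands still between calls to the robot, and variables do not carry over. Pictures are saved under pics/ and viewed, at most 10 in all, crops included, and the job is handed in when it is done.

Besides the shell and the picture viewer there is one more tool, called after "Call:" as name(argument=value, ...), one argument or row to a line, values as JSON. send_rows: Moves the arm, as the interface text tells. Its arguments: {"type":"object","properties":{"rows":{"type":"array","items":{"type":"number"}},"newtons":{"type":"number"}},"required":["rows"]}

```bash
ls; mkdir -p pics
cat > h.py <<'E'
import numpy as np, cv2
from bench import arm
from scipy.spatial.transform import Rotation as Ro
def snap(n,f=None):
    s=arm.snapshot(n)
    if f: cv2.imwrite('pics/'+f,s['pixels'][:,:,::-1])
    np.savez('/tmp/'+n+'.npz',**s)
    return s
def ray(s,u,v,z):
    K,R,t=[np.array(s[k]) for k in('intrinsics','R','t')]
    d=R.T@np.linalg.inv(K)@[u,v,1]; c=-R.T@t
    return c+d*(z-c[2])/d[2]
def proj(s,X):
    p=s['intrinsics']@(s['R']@np.array(X)+s['t']); return p[:2]/p[2]
E
python3 - <<'E'
from h import *
for n in('scene','top'):
    s=snap(n,n+'0.png'); print(n,-s['R'].T@s['t'],s['R'][2])
print(arm.sense())
E
```

```text
pics
scene [ 1.27634114 -0.17087783  1.29323973] [-0.52092336  0.14409607 -0.84135318]
top [0.41057509 0.01545307 1.15620997] [ 0.09335403  0.00753133 -0.99560449]
{'time': 0.1, 'q': array([ 1.09119745e+00,  2.59277329e-01,  1.53596773e+00, -8.10640991e-06,
        1.34800686e+00, -2.02780480e-01]), 'dq': array([ 0.00047477, -0.00128875, -0.00212976, -0.00022409,  0.00028502,
       -0.00295697]), 'joint_efforts': array([ 1.98958922e-03, -4.38208187e+01, -2.84641689e+01,  7.19507737e-02,
        3.62426438e-02, -2.96450617e-05]), 'tcp_pos': array([0.15006472, 0.5286505 , 0.23669931]), 'eef_rot': array([-4.33359819e-01, -3.11100567e+00,  2.45985297e-03]), 'contact_force': array([-0.10441832, -0.1547009 ,  0.48940145]), 'ft_torque': array([0.05797552, 0.05280686, 0.06504489]), 'grasp_force': 0.0, 'finger_gap': 1.0005033510388854}
```

View pics/top0.png

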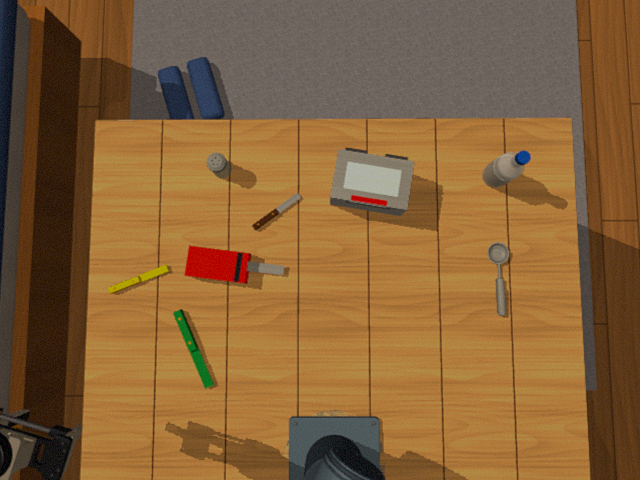

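View pics/scene0.png

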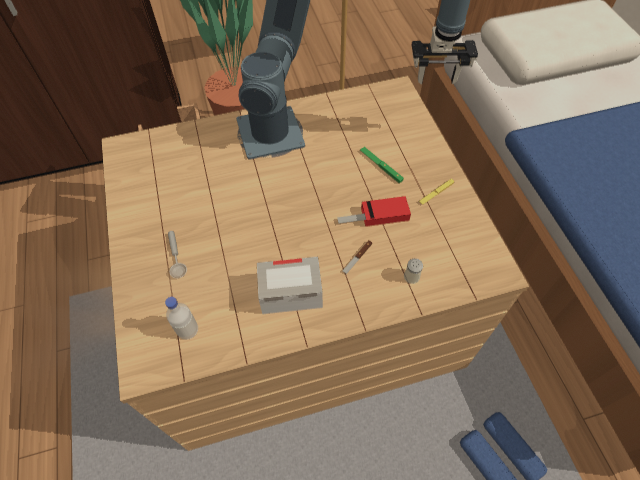

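Candidates for the spreader: in the case (top px 268,269), a small brown-handled one (277,212), green (194,350) and yellow (140,279). The one in the red case fits: it is neither green nor yellow, and it is the larger of the other two. I'll confirm in a crop.

Run:
```python
from h import *
s=np.load('/tmp/top.npz'); s=dict(s); im=s['pixels'][:,:,::-1]
a=cv2.resize(im[185:300,170:310],None,fx=5,fy=5,interpolation=cv2.INTER_CUBIC)
a=a[:, :]; b=cv2.resize(im[140:225,320:420],None,fx=5,fy=5,interpolation=cv2.INTER_CUBIC)
cv2.imwrite('pics/c1.png',a)
cv2.imwrite('pics/c2.png',b)
for n,p,z in [('mouthL',(251,254),.038),('mouthR',(247,283),.038),('backL',(188,247),.038),('backR',(186,277),.038),('tip',(286,270),.012),('flapFL',(331,206),.099),('flapFR',(408,213),.099),('flapBL',(338,150),.099),('flapBR',(413,159),.099)]:
    print(n,ray(s,*p,z).round(4))
```

```text
mouthL [0.4705 0.1873 0.038 ]
mouthR [0.4044 0.1957 0.038 ]
backL [0.487  0.3324 0.038 ]
backR [0.4183 0.3354 0.038 ]
tip [0.4343 0.1089 0.012 ]
flapFL [0.5717 0.0041 0.099 ]
flapFR [ 0.5557 -0.1636  0.099 ]
flapBL [ 0.6966 -0.0119  0.099 ]
flapBR [ 0.6756 -0.1769  0.099 ]
```

View pics/c1.png

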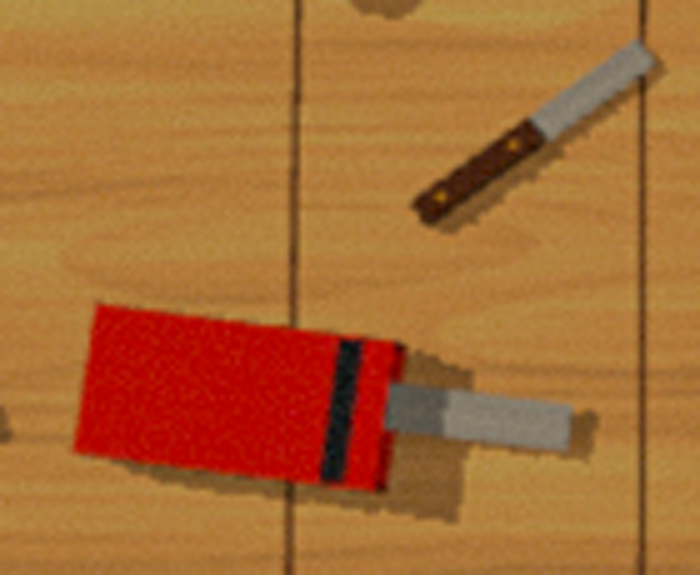

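View pics/c2.png

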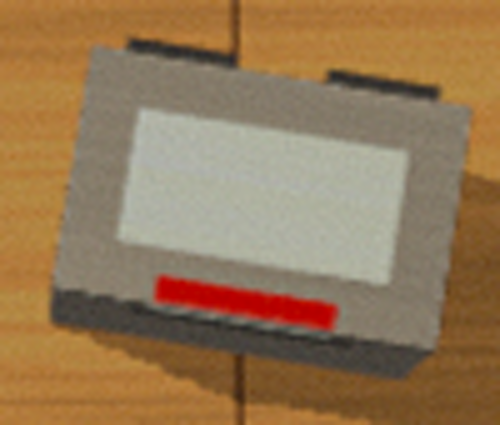

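Crop c1: red case mouth at top px (247,268), bare grey blade sticking out of it to (284,271). This is the spreader meant: its blade is 22 mm wide, larger than the brown one's. Crop c2: tin flap corners are (330,198), (407,210), (414,161) and (338,149), with the red mark on the lower (robot) side.

```bash
cat >> h.py <<'E'
def fit(s,px,loc,z):
    W=np.array([ray(s,*p,z)[:2] for p in px]); L=np.array(loc,float)
    lc,wc=L.mean(0),W.mean(0); a=(L-lc).T@(W-wc); yaw=np.arctan2(a[0,1]-a[1,0],a[0,0]+a[1,1])
    R=np.array([[np.cos(yaw),-np.sin(yaw)],[np.sin(yaw),np.cos(yaw)]])
    t=wc-R@lc; return t,yaw,np.linalg.norm(W-(L@R.T+t),axis=1)
def T(xy,yaw,p): 
    c,s=np.cos(yaw),np.sin(yaw); return np.array([xy[0]+c*p[0]-s*p[1],xy[1]+s*p[0]+c*p[1],p[2]])
def goal(pos,Rt,cur=None):
    "shift, turn in tool axes from present pose"
    st=arm.sense() if cur is None else cur
    R=Ro.from_rotvec(st['eef_rot']); print('shift',R.inv().apply(np.array(pos)-st['tcp_pos']).round(4),'turn',(R.inv()*Rt).as_rotvec().round(4))
def down(yaw):  # tool z down, tool y at world yaw+90deg of tool x
    return Ro.from_euler('z',yaw)*Ro.from_rotvec([np.pi,0,0])
E
python3 - <<'E'
from h import *
s=dict(np.load('/tmp/top.npz')); q=dict(np.load('/tmp/scene.npz'))
c1=lambda x,y:(170+(x+.5)/5-.5,185+(y+.5)/5-.5); c2=lambda x,y:(320+(x+.5)/5-.5,140+(y+.5)/5-.5)
tin=fit(s,[c2(52,290),c2(437,350),c2(92,47),c2(470,105)],[(-.055,.085),(-.055,-.085),(.055,.085),(.055,-.085)],.099)
# case x axis points away from mouth (mouth at -x)
case=fit(s,[c1(97,303),c1(77,452),c1(394,345),c1(380,490)],[(.07,-.035),(.07,.035),(-.07,-.035),(-.07,.035)],.038)
print('tin',tin);print('case',case)
b=[ray(s,*c1(*p),.011) for p in [(571,405),(571,452),(388,384),(386,430)]]
for x in b: print(x.round(4))
im=cv2.resize(q['pixels'][170:320,240:420,::-1],None,fx=4,fy=4,interpolation=cv2.INTER_CUBIC)
def dot(X,c): 
    u=(proj(q,X)-[240,170])*4; cv2.circle(im,tuple(int(v) for v in u+2),3,c,-1)
for x in(-.055,.055):
    for y in(-.085,.085): dot(T(tin[0],tin[1],(x,y,.099)),(0,255,0))
for x in(-.07,.07):
    for y in(-.035,.035): dot(T(case[0],case[1],(x,y,.038)),(0,255,0))
for x in b: dot(x,(255,0,255))
cv2.imwrite('pics/c3.png',im)
st=arm.sense(); print(Ro.from_rotvec(st['eef_rot']).as_matrix().round(3))
E
```

```text
tin (array([ 0.63109036, -0.08634987]), np.float64(-0.1593485035202045), array([1.02098491e-04, 9.60350702e-05, 7.29539512e-04, 8.86074605e-04]))
case (array([0.4477111 , 0.26502192]), np.float64(1.443527566924634), array([0.00023565, 0.00152269, 0.00295734, 0.00167041]))
[0.4446 0.1142 0.011 ]
[0.4227 0.1141 0.011 ]
[0.4546 0.2001 0.011 ]
[0.4331 0.2008 0.011 ]
[[-0.962  0.273 -0.001]
 [ 0.273  0.962 -0.001]
 [ 0.    -0.002 -1.   ]]
```

View pics/c3.png

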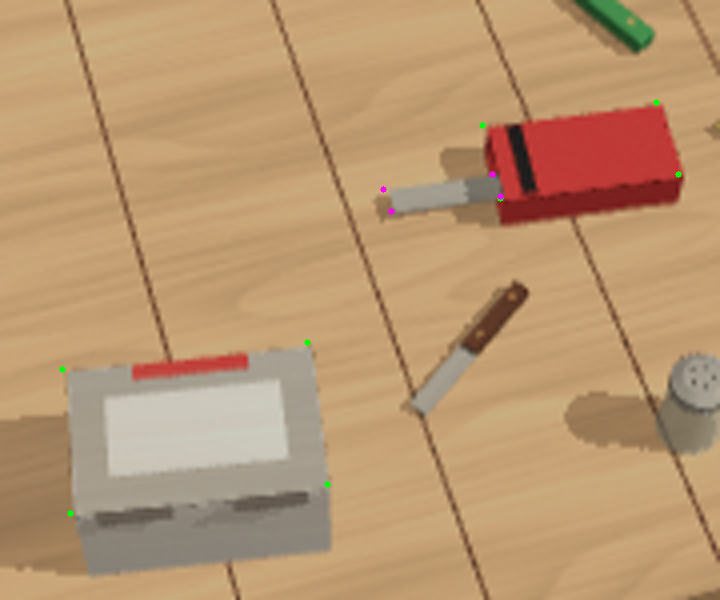

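The projected points sit 1–1.5 px off in the scene view, about 2–3 mm, mostly towards +y. I take half of that as correction. Moving above the blade.

Run:
```python
from h import *
goal((.437,.1405,.12),down(1.449))
```

```text
shift [-0.3821 -0.2948  0.1171] turn [-1.6000e-03  9.0000e-04  1.4158e+00]
```

Call:
send_rows(
  rows=[-0.38,-0.295,0.1,0,0,1.416,0.2,-0.38,-0.295,0.1,0,0,1.416,0.2,-0.38,-0.295,0.1,0,0,1.416,0.2,-0.38,-0.295,0.1,0,0,1.416,0.2,-0.38,-0.295,0.1,0,0,1.416,0.2,-0.38,-0.295,0.1,0,0,1.416,0.2,-0.38,-0.295,0.1,0,0,1.416,0.2,-0.38,-0.295,0.1,0,0,1.416,0.2],
  newtons=40,
)

```text
time: 0.77
tcp_pos: [0.344, 0.2644, 0.1692]
eef_rot: [-1.879, -2.517, 0.0]
contact_force: [1.0, -0.4, -0.1]
finger_gap: 0.602
grasp_force: 0.0
```

Run:
```python
from h import *
print(arm.sense()['time'],arm.sense()['finger_gap'],arm.sense()['tcp_pos'])
goal((.437,.1405,.12),down(1.449))
```

```text
0.7667 0.6018222916996592 [0.34400554 0.26435592 0.16915789]
shift [-0.1452  0.054   0.0491] turn [-1.0e-04 -0.0e+00  4.1e-01]
```

Call:
send_rows(
  rows=[-0.145,0.054,0.05,0,0,0.41,0.2,-0.145,0.054,0.05,0,0,0.41,0.2,-0.145,0.054,0.05,0,0,0.41,0.2,-0.145,0.054,0.05,0,0,0.41,0.2,-0.145,0.054,0.05,0,0,0.41,0.2,-0.145,0.054,0.05,0,0,0.41,0.2],
)

```text
time: 1.27
tcp_pos: [0.4374, 0.1414, 0.1186]
eef_rot: [-2.349, -2.084, 0.003]
contact_force: [-0.1, 0.5, -0.1]
finger_gap: 0.6
grasp_force: 0.0
```

Run:
```python
from h import *
print(arm.sense()['time'],arm.sense()['finger_gap'],arm.sense()['tcp_pos'])
goal((.437,.1405,.023),down(1.449))
```

```text
1.2667 0.5997902818724529 [0.43744616 0.14143816 0.11864191]
shift [-0.001  -0.0001  0.0956] turn [-0.0024  0.0004  0.0021]
```

Call:
send_rows(
  rows=[0,0,0.04,0,0,0,0.2,0,0,0.07,0,0,0,0.2,0,0,0.088,0,0,0,0.2,0,0,0.095,0,0,0,0.2,0,0,0.0955,0,0,0,0.2,0,0,0.0955,0,0,0,-0.4,0,0,0.0955,0,0,0,-0.9,0,0,0.0955,0,0,0,-0.9],
  newtons=30,
)

```text
time: 1.93
tcp_pos: [0.4383, 0.1434, 0.0255]
eef_rot: [2.345, 2.089, 0.004]
contact_force: [0.2, 0.9, 0.0]
finger_gap: 0.437
grasp_force: 0.0
```

Call:
send_rows(
  rows=[0,0,0,0,0,0,-0.9,0,0,0,0,0,0,-0.9,0,0,0,0,0,0,-0.9],
)

```text
time: 2.18
tcp_pos: [0.4377, 0.143, 0.0247]
eef_rot: [2.346, 2.088, 0.002]
contact_force: [0.1, 0.1, 0.6]
finger_gap: 0.229
grasp_force: 30.0
```

Call:
send_rows(
  rows=[-0.01,0,0,0,0,0,-0.9,-0.025,0,0,0,0,0,-0.9,-0.045,0,0,0,0,0,-0.9,-0.065,0,0,0,0,0,-0.9,-0.085,0,0,0,0,0,-0.9,-0.105,0,0,0,0,0,-0.9,-0.12,0,0,0,0,0,-0.9,-0.13,0,0,0,0,0,-0.9],
)

```text
time: 2.85
tcp_pos: [0.4218, 0.012, 0.0241]
eef_rot: [2.348, 2.087, -0.001]
contact_force: [0.6, 0.3, 0.2]
finger_gap: 0.227
grasp_force: 30.0
```

Call:
send_rows(
  rows=[0,0,0,0,0,0,-0.9,0,0,0,0,0,0,-0.9],
)

```text
time: 3.02
tcp_pos: [0.4221, 0.0134, 0.0241]
eef_rot: [-2.348, -2.087, 0.0]
contact_force: [-0.3, -0.5, -0.6]
finger_gap: 0.225
grasp_force: 30.0
```

Run:
```python
from h import *
s=snap('top'); q=snap('scene')
a=cv2.resize(s['pixels'][180:320,170:370,::-1],None,fx=4,fy=4,interpolation=cv2.INTER_CUBIC)
b=cv2.resize(q['pixels'][150:260,250:430,::-1],(800,489),interpolation=cv2.INTER_CUBIC)
cv2.imwrite('pics/d1.png',a)
```

```text
(no output)
```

View pics/d1.png

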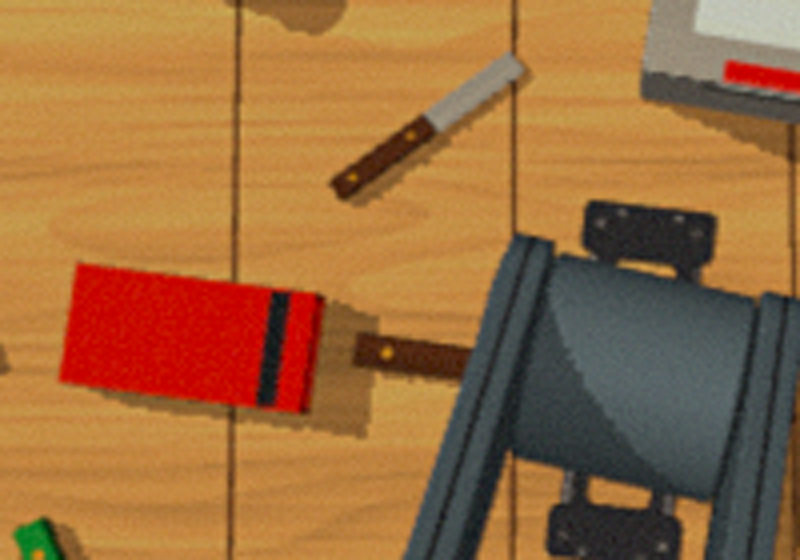

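The d1 crop shows the spreader fully out: its wooden handle end is at top px (259,267.5), about 20 mm clear of the case mouth, and the case has not moved. Laying it down.

Call:
send_rows(
  rows=[0,0,0.001,0,0,0,-0.9,0,0,0.002,0,0,0,-0.9,0,0,0.002,0,0,0,-0.9,0,0,0.002,0,0,0,-0.4,0,0,0.002,0,0,0,0.1,0,0,0.002,0,0,0,0.1,0,0,0.002,0,0,0,0.1],
)

```text
time: 3.7
tcp_pos: [0.4222, 0.014, 0.0221]
eef_rot: [-2.346, -2.089, 0.0]
contact_force: [0.3, 0.3, -0.4]
finger_gap: 0.465
grasp_force: 0.0
```

Run:
```python
from h import *
s=snap('top')
st=arm.sense(); print(st['tcp_pos'],st['finger_gap'])
m=s['pixels'][255:290,250:300].astype(int)
mask=((m[:,:,0]<110)&(m[:,:,0]-m[:,:,2]>15)).astype(np.uint8)
n,l,stt,c=cv2.connectedComponentsWithStats(mask); i=1+stt[1:,4].argmax(); print(stt[i],c[i])
ys,xs=np.where(l==i)
for x in range(xs.min(),xs.max()+1): 
    y=ys[xs==x]; print(x+250,y.min()+255,y.max()+255,end='; ')
for u,v in [(258.5,267.3)]: print(ray(s,u,v,.018))
print(Ro.from_rotvec(st['eef_rot']).as_matrix().round(3))
```

```text
[0.42219343 0.01391143 0.02210561] 0.502576360456731
[  8   8  31  12 243] [21.781893   13.79012346]
258 264 271; 259 263 271; 260 263 272; 261 263 271; 262 263 272; 263 263 272; 264 264 272; 265 264 272; 266 264 272; 267 264 272; 268 265 272; 269 265 272; 270 265 273; 271 265 273; 272 265 273; 273 265 273; 274 265 273; 275 265 273; 276 266 273; 277 266 273; 278 266 274; 279 266 274; 280 266 274; 281 266 274; 282 266 274; 283 267 274; 284 267 274; 285 267 273; 286 267 270; 287 267 267; 288 266 266; [0.44058142 0.17251828 0.018     ]
[[ 0.116  0.993 -0.   ]
 [ 0.993 -0.116  0.   ]
 [ 0.    -0.    -1.   ]]
```

Call:
send_rows(
  rows=[0.015,0,0,0,0,0,0.1,0.035,0,0,0,0,0,0.1,0.055,0,0,0,0,0,0.1,0.07,0,0,0,0,0,0.1,0.079,0,0.001,0,0,0,0.1,0.079,0,0.001,0,0,0,0.1,0.079,0,0.001,0,0,0,-0.4,0.079,0,0.001,0,0,0,-0.9],
  newtons=60,
)

```text
time: 4.42
tcp_pos: [0.4312, 0.0918, 0.021]
eef_rot: [-2.346, -2.089, 0.001]
contact_force: [0.6, -0.3, -0.2]
finger_gap: 0.453
grasp_force: 0.0
```

Call:
send_rows(
  rows=[0,0,0,0,0,0,-0.9,0,0,0,0,0,0,-0.9,0,0,0,0,0,0,-0.9,0,0,0,0,0,0,-0.9],
)

```text
time: 4.75
tcp_pos: [0.4314, 0.0919, 0.0211]
eef_rot: [2.347, 2.088, -0.0]
contact_force: [0.4, -1.0, -0.1]
finger_gap: 0.208
grasp_force: 59.9
```

Run:
```python
from h import *
t=(np.array([.6321,-.0853]),-.159)
g=.110  # grip to tip
for d in(-.03,):
    p=T(*t,(-.055+d-g,0,.10+.0115)); print(p)
    goal(p,down(-.159+np.pi))
```

```text
[ 0.43955971 -0.05442547  0.1115    ]
shift [-0.1444  0.0251 -0.0903] turn [-0.0000e+00  1.0000e-04 -1.5285e+00]
```

Call:
send_rows(
  rows=[0,0,-0.04,0,0,0,-0.9,0,0,-0.081,0,0,0,-0.9,-0.144,0.025,-0.081,0,0,-1.528,-0.9,-0.144,0.025,-0.081,0,0,-1.528,-0.9,-0.144,0.025,-0.081,0,0,-1.528,-0.9,-0.144,0.025,-0.081,0,0,-1.528,-0.9,-0.144,0.025,-0.081,0,0,-1.528,-0.9,-0.144,0.025,-0.081,0,0,-1.528,-0.9],
)

```text
time: 5.42
tcp_pos: [0.4398, -0.0565, 0.1022]
eef_rot: [1.53, 2.743, -0.001]
contact_force: [-0.2, 0.3, 0.1]
finger_gap: 0.208
grasp_force: 59.9
```

Run:
```python
from h import *
st=arm.sense();print(st['tcp_pos'],st['q'])
goal((.4396,-.0544,.1021),down(-.159+np.pi))
```

```text
[ 0.439835   -0.05650735  0.10221685] [-3.79853605e-01  2.16116478e-01  1.96489550e+00 -6.85584002e-04
  9.59715337e-01 -9.32758937e-01]
shift [0.0019 0.0009 0.0001] turn [-4.000e-04  1.000e-03 -8.585e-01]
```

Call:
send_rows(
  rows=[0,0,0,0,0,-0.859,-0.9,0,0,0,0,0,-0.859,-0.9,0,0,0,0,0,-0.859,-0.9,0,0,0,0,0,-0.859,-0.9,0,0,0,0,0,-0.859,-0.9,0,0,0,0,0,-0.859,-0.9,0,0,0,0,0,-0.859,-0.9,0,0,0,0,0,-0.859,-0.9],
)

```text
time: 6.08
tcp_pos: [0.4393, -0.0537, 0.102]
eef_rot: [-0.246, -3.132, -0.0]
contact_force: [-0.2, 0.0, 0.1]
finger_gap: 0.21
grasp_force: 59.9
```

Run:
```python
from h import *
s=snap('top'); q=snap('scene')
st=arm.sense();print(st['tcp_pos'],st['q'][3:])
goal((.4396,-.0544,.1021),down(-.159+np.pi))
t=(np.array([.6321,-.0853]),-.159)
R=Ro.from_rotvec(st['eef_rot'])
tip=st['tcp_pos']+R.apply([-.110,0,.0121])
print(tip, 'top px',proj(s,tip),'scene px',proj(q,tip),'slot',T(*t,(-.055,0,.09)))
a=cv2.resize(s['pixels'][140:290,290:430,::-1],(560,600),interpolation=cv2.INTER_CUBIC)
b=cv2.resize(q['pixels'][180:330,230:350,::-1],(480,600),interpolation=cv2.INTER_CUBIC)
cv2.imwrite('pics/e1.png',cv2.resize(np.hstack([a,b]),(800,461)))
```

```text
[ 0.4393793  -0.05365867  0.10203482] [ 2.31088670e-05  9.60030149e-01 -1.78097533e+00]
shift [-0.0003 -0.0007 -0.0001] turn [ 0.0001 -0.0002 -0.0054]
[ 0.54789414 -0.07165757  0.08991131] top px [365.46997138 217.24359472] scene px [285.64170248 251.07203242] slot [ 0.57779376 -0.0765918   0.09      ]
```

View pics/e1.png

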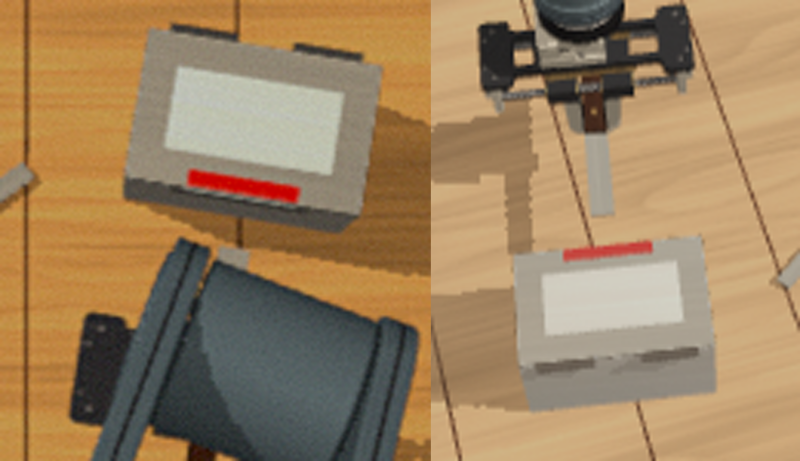

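e1: the blade tip is at scene px (285.3,250) and aimed at the red mark; in the top view it is at about (366,221). I'll measure the tip height accurately by triangulating it against the flap.

Run:
```python
from h import *
S={n:dict(np.load(f'/tmp/{n}.npz')) for n in('top','scene')}
print(S['top']['pixels'][214:228,360:374].astype(int).sum(2)//3)
print('scene');print(S['scene']['pixels'][243:256,278:293].astype(int).sum(2)//3)
for n,(r0,r1,c0,c1) in dict(top=(190,215,340,400),scene=(250,275,260,310)).items():
    m=S[n]['pixels'][r0:r1,c0:c1].astype(int); k=(m[:,:,0]>130)&(m[:,:,1]<80)
    y,x=np.where(k); print(n,'mark',x.mean()+c0,y.mean()+r0,k.sum())
```

```text
[[ 84  88  88  87  88  93  86  48  60  86  88  89  86  87]
 [ 89  91  87  87  87  90  80  59  67  89  91  88  90  90]
 [ 86  89  84  86  94  97  83  61  57  89  88  89  87  91]
 [ 97 101  95  89  95  89  87  57  62  87  85  91  88  92]
 [126 122 117  95  94  92  77  44  50  88  91  83  87  85]
 [120 127 127 123 124 122  94  57  47  83  85  86  88  85]
 [124 128 129 131 134 129 118  87  74  98  89  92  97  93]
 [127 126 134 133 129 130 135 132 125 127 134 126 123 122]
 [133 132 136 133 134 133 137 137 138 139 135 120 123 121]
 [118 127 137 132 131 133 137 131 131 136 130 127 121 125]
 [ 86 106 127 133 136 135 138 133 135 136 137 128 129 130]
 [ 42  49  83 110 124 127 131 138 135 133 129 131 127 133]
 [ 47  50  47  54  60  80 107 129 131 133 135 135 131 129]
 [ 63  65  54  53  49  51  62  85  99 109 128 137 132 135]]
scene
[[150 158 157 157 159 159 162 159 158 158 157 160 160 159 157]
 [117 155 157 158 159 159 161 159 158 159 158 158 158 157 156]
 [108 156 160 159 159 159 161 160 158 158 159 154 157 156 156]
 [ 81 154 162 159 159 159 161 161 158 159 158 158 158 158 157]
 [101 120 160 159 159 160 161 161 158 159 159 159 158 158 157]
 [125 110 160 160 158 159 160 160 158 156 156 156 160 160 160]
 [144  77 156 161 153 153 155 154 153 148 148 147 162 162 161]
 [164  93 137 163 143 143 144 144 142 154 153 152 163 162 161]
 [166 125 119 164 165 166 165 165 163 163 162 161 162 161 162]
 [166 136  95 163 164 163 163 162 162 163 162 164 166 166 166]
 [164 163  84 153 162 163 163 165 166 167 167 167 167 167 167]
 [163 163 103 122 165 168 167 167 166 167 167 167 166 166 166]
 [166 167 130 116 166 167 167 167 166 167 167 167 168 167 168]]
top mark 368.6580310880829 200.1761658031088 193
scene mark 287.46268656716416 260.910447761194 67
```

Run:
```python
from h import *
S={n:dict(np.load(f'/tmp/{n}.npz')) for n in('top','scene')}
for n,(r0,r1,c0,c1) in dict(top=(212,232,354,378),scene=(236,256,276,296)).items():
    m=S[n]['pixels'][r0:r1,c0:c1].astype(int); print(n,r0,c0); print(m[:,:,0]-m[:,:,2])
```

```text
top 212 354
[[ 93  89  92  93  98  92  90  94  92  94  94  94  93  62  70  90  92  93
   93  93  88  80  69  53]
 [ 88  87  89  83  92  88  90  88  93  93  86  90  82  56  68  93  87  91
   94  93  90  94  90  93]
 [ 92  85  84  87  89  85  91  86  85  84  89  85  79  64  68  90  88  89
   89  87  91  86  87  95]
 [117 103  94  94  94  85  82  86  84  88  88  94  87  62  63  91  89  92
   93  89  86  91  88  91]
 [129 127 127 129 125  97  92  92  94  89  91  90  87  59  76  93  93  89
   93  88  90  94  86  90]
 [137 132 135 130 131 121 105  99  96  83  86  92  81  66  72  93  88  87
   90  89  97  91  88  82]
 [122 130 132 130 130 127 123 124 117  96 100  97  82  62  54  85  85  89
   88  85  83  80  94  82]
 [ 54  88 113 114 122 124 125 115 106 118 121 116  89  59  63  88  89  84
   86  84  80  85  83  86]
 [ -5   6  22  52  99 127 113  73  54  72  80  87  87  56  50  80  94  94
   93  96  94  88  92  92]
 [-13 -19 -18  -1  79 132 102  41  24  23  30  28  32  39  43  67  80 100
  120 121 113 117 117 111]
 [-12 -12 -16  -3  75 131 101  38  23  28  27  23  28  30  25  26  41  92
  12
[... 1507 characters left out ...]
80 80]
 [81 77 71 81 81 54 22 21 21 21 20 21 21 51 80 82 80 81 79 80]
 [81 82 62 81 82 57 22 22 21 21 20 21 20 50 80 80 80 80 80 80]
 [82 82 67 75 82 67 22 21 21 21 20 22 20 50 80 80 80 81 81 81]
 [82 82 76 72 81 68 23 21 20 21 20 21 20 48 81 81 82 82 81 81]
 [82 82 78 58 82 73 25 24 26 27 27 32 33 45 82 83 83 81 81 81]
 [82 83 83 65 80 82 56 54 64 64 65 73 74 73 81 82 82 81 82 81]
 [82 83 82 75 74 82 83 82 83 81 82 82 82 81 80 82 82 83 82 83]
 [82 81 82 78 67 82 82 82 83 82 81 81 82 82 81 83 82 82 82 83]
 [82 83 82 82 60 80 82 82 82 82 82 83 82 83 83 83 83 82 82 83]
 [83 82 83 82 67 77 82 82 82 82 82 82 82 83 83 82 82 82 83 83]
 [83 82 83 83 76 74 81 82 82 82 82 82 82 82 82 82 80 80 80 80]]
```

The tip is at the slot height within error; it reaches about 6 mm less than assumed. Inserting it about 25 mm.

Call:
send_rows(
  rows=[-0.01,0,0,0,0,0,-0.9,-0.02,0,0,0,0,0,-0.9,-0.028,0,0,0,0,0,-0.9,-0.036,0,0,0,0,0,-0.9,-0.042,0,0,0,0,0,-0.9,-0.048,0,0,0,0,0,-0.9,-0.054,0,0,0,0,0,-0.9,-0.061,0,0,0,0,0,-0.9],
)

```text
time: 6.85
tcp_pos: [0.5001, -0.0633, 0.102]
eef_rot: [-0.252, -3.131, -0.0]
contact_force: [0.6, 0.3, -0.4]
finger_gap: 0.21
grasp_force: 59.9
```

Call:
send_rows(
  rows=[0,0,0,0,0,0,-0.9,0,0,0,0,0,0,-0.9],
)

```text
time: 7.02
tcp_pos: [0.5, -0.0634, 0.102]
eef_rot: [-0.252, -3.131, -0.0]
contact_force: [-0.8, 0.5, -0.6]
finger_gap: 0.21
grasp_force: 59.9
```

Run:
```python
from h import *
s=snap('top'); q=snap('scene')
st=arm.sense();print({k:st[k].round(3) for k in('tcp_pos','contact_force','ft_torque')})
b=cv2.resize(q['pixels'][180:330,210:370,::-1],(640,600),interpolation=cv2.INTER_CUBIC)
cv2.imwrite('pics/f1.png',b)
```

```text
{'tcp_pos': array([ 0.499, -0.063,  0.102]), 'contact_force': array([-0.718,  0.561, -1.178]), 'ft_torque': array([ 0.003, -0.008,  0.023])}
```

View pics/f1.png

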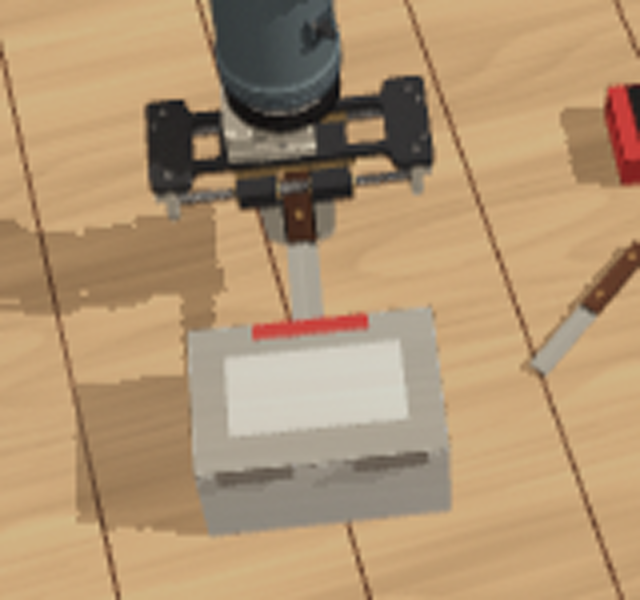

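f1: the blade enters under the red mark at crop (305,322) and its root shows at (301,243), so about 20 mm is inserted. I'll go 8 mm deeper, then start lifting.

Call:
send_rows(
  rows=[-0.004,0,0,0,0,0,-0.9,-0.008,0,0,0,0,0,-0.9,-0.008,0,-0.002,0,0,0,-0.9,-0.008,0,-0.004,0,0,0,-0.9,-0.008,0,-0.006,0,0,0,-0.9,-0.008,0,-0.009,0,0,0,-0.9,-0.0085,0,-0.013,0,0,0,-0.9,-0.009,0,-0.017,0,0,0,-0.9],
)

```text
time: 7.78
tcp_pos: [0.5082, -0.0647, 0.1192]
eef_rot: [-0.252, -3.13, -0.0]
contact_force: [1.3, -0.1, -4.3]
finger_gap: 0.211
grasp_force: 59.9
```

Run:
```python
from h import *
s=snap('top'); q=snap('scene')
st=arm.sense();print({k:st[k].round(3) for k in('tcp_pos','contact_force','ft_torque')})
def mark(n,s):
    m=s['pixels'].astype(int); k=(m[:,:,0]>130)&(m[:,:,1]<80); c=dict(top=(330,420),scene=(250,330))[n]
    y,x=np.where(k); f=(x>c[0])&(x<c[1]); print(n,x[f].mean(),y[f].mean(),f.sum())
mark('top',s); mark('scene',q)
m=q['pixels'][:,:,0].astype(int)-q['pixels'][:,:,2]
print(m[210:275,285:287].mean(1).astype(int))
```

```text
{'tcp_pos': array([ 0.508, -0.065,  0.12 ]), 'contact_force': array([ 0.036, -0.075, -3.715]), 'ft_torque': array([0.028, 0.243, 0.001])}
top 359.0 178.25 4
scene 286.4415584415584 258.64935064935065 77
[ 16  26  28  27  28  30  27  23   2  13  40  54  40  34  15  10  12  33
  41  41  40  44  53  51  39  40  40  40  38  25  21  21  21  20  20  20
  21  21  21  21  20  21  20  21  21  21  34  94 138 137 130  77  22  22
  22  18  14  15  13  13  13  13  13  14  15]
```

Call:
send_rows(
  rows=[-0.0012,0,-0.0054,0,0,0,-0.9,-0.0027,0,-0.0108,0,0,0,-0.9,-0.0046,0,-0.0161,0,0,0,-0.9,-0.0069,0,-0.0211,0,0,0,-0.9,-0.0095,0,-0.0261,0,0,0,-0.9,-0.0125,0,-0.0308,0,0,0,-0.9,-0.0149,0,-0.0342,0,0,0,-0.9,-0.0175,0,-0.0375,0,0,0,-0.9],
)

```text
time: 8.55
tcp_pos: [0.5261, -0.0676, 0.1572]
eef_rot: [0.252, 3.131, -0.0]
contact_force: [-3.8, 1.1, -1.9]
finger_gap: 0.208
grasp_force: 59.9
```

Run:
```python
from h import *
s=snap('top'); q=snap('scene')
st=arm.sense();print({k:st[k].round(3) for k in('tcp_pos','contact_force','ft_torque')})
b=cv2.resize(q['pixels'][180:330,210:370,::-1],(640,600),interpolation=cv2.INTER_CUBIC)
cv2.imwrite('pics/g1.png',b)
```

```text
{'tcp_pos': array([ 0.527, -0.068,  0.157]), 'contact_force': array([-1.603,  0.497, -0.555]), 'ft_torque': array([0.059, 0.368, 0.025])}
```

View pics/g1.png

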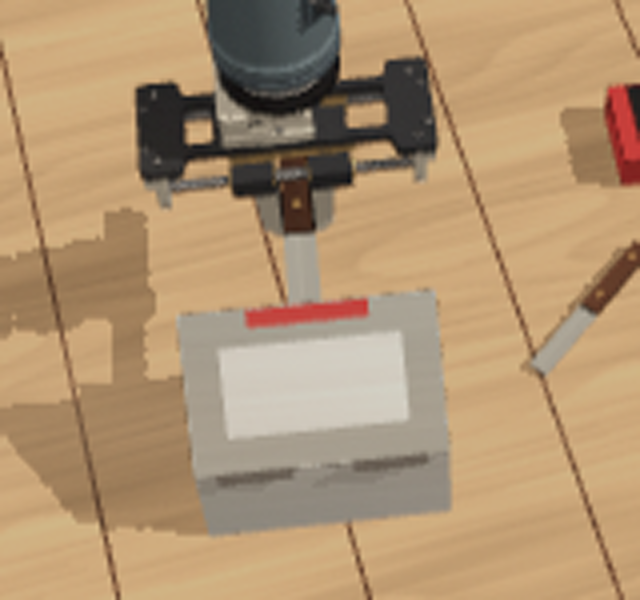

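g1: the blade is under the lifted flap, whose front edge has moved up to crop row 308 from 322; the handle has not slipped. Estimating the flap angle from the mark from here on.

```bash
cat >> h.py <<'E'
TIN=(np.array([.6321,-.0853]),-.159)
def mk(s,c):
    m=s['pixels'].astype(int); k=(m[:,:,0]>130)&(m[:,:,1]<90); y,x=np.where(k); f=(x>c[0])&(x<c[1])&(y>c[2])&(y<c[3])
    return np.array([x[f].mean(),y[f].mean()]),f.sum()
def angle(q):
    p,n=mk(q,(250,330,180,300)); r=.105; P=lambda th:proj(q,T(*TIN,(.055-r*np.cos(th)-.004*np.sin(th)*-1*-1,0,.095+r*np.sin(th)+.004*np.cos(th))))
    off=np.array([287.46,260.91])-P(0)
    th=np.linspace(0,1.9,191); e=[np.linalg.norm(P(t)+off-p) for t in th]; return th[np.argmin(e)],min(e),p,n
E
python3 - <<'E'
from h import *
print(angle(dict(np.load('/tmp/scene.npz'))))
print(arm.sense()['q'].round(2))
E
```

```text
(np.float64(0.92), np.float64(0.04192571344016956), array([286.70093458, 257.6635514 ]), np.int64(107))
[-0.34  0.29  1.7   0.    1.15 -1.75]
```

Call:
send_rows(
  rows=[-0.0038,0,-0.0042,0,0,0,-0.9,-0.0078,0,-0.008,0,0,0,-0.9,-0.012,0,-0.0116,0,0,0,-0.9,-0.0166,0,-0.0149,0,0,0,-0.9,-0.0213,0,-0.0178,0,0,0,-0.9,-0.0262,0,-0.0205,0,0,0,-0.9,-0.0313,0,-0.0227,0,0,0,-0.9,-0.0366,0,-0.0246,0,0,0,-0.9],
)

```text
time: 9.32
tcp_pos: [0.5626, -0.0736, 0.1814]
eef_rot: [0.252, 3.131, -0.0]
contact_force: [-2.7, -1.4, -3.2]
finger_gap: 0.207
grasp_force: 59.9
```

```bash
sed -i 's/-.004\*np.sin(th)\*-1\*-1/+.004*np.sin(th)/' h.py
python3 - <<'E'
from h import *
q=snap('scene');s=snap('top')
st=arm.sense();print({k:st[k].round(3) for k in('tcp_pos','contact_force','ft_torque')})
print(angle(q))
R=Ro.from_rotvec(st['eef_rot']); tip=st['tcp_pos']+R.apply([-.104,0,.0121]); c,sn=np.cos(.159),np.sin(.159); d=tip[:2]-TIN[0]; print('tip in tin',c*d[0]-sn*d[1],sn*d[0]+c*d[1],tip[2])
E
```

```text
{'tcp_pos': array([ 0.564, -0.074,  0.182]), 'contact_force': array([-0.548, -0.901, -0.824]), 'ft_torque': array([ 0.024,  0.127, -0.012])}
(np.float64(1.29), np.float64(0.6343225317485888), array([287.02970297, 268.74257426]), np.int64(101))
tip in tin 0.03451383160864203 0.00030687954729468735 0.1697223834988807
```

Call:
send_rows(
  rows=[-0.003,0,-0.001,0,0,0,-0.9,-0.006,0,-0.0018,0,0,0,-0.9,-0.009,0,-0.0025,0,0,0,-0.9,-0.012,0,-0.003,0,0,0,-0.9,-0.015,0,-0.003,0,0,0,-0.9,-0.018,0,-0.003,0,0,0,-0.9,-0.021,0,-0.003,0,0,0,-0.9,-0.021,0,-0.003,0,0,0,-0.9],
)

```text
time: 10.08
tcp_pos: [0.5838, -0.0771, 0.1844]
eef_rot: [0.252, 3.13, -0.0]
contact_force: [0.2, -0.8, -0.4]
finger_gap: 0.209
grasp_force: 59.9
```

Run:
```python
from h import *
q=snap('scene');s=snap('top')
st=arm.sense();print({k:st[k].round(3) for k in('tcp_pos','contact_force','ft_torque')})
print(angle(q))
R=Ro.from_rotvec(st['eef_rot']); tip=st['tcp_pos']+R.apply([-.104,0,.0121]); c,sn=np.cos(.159),np.sin(.159); d=tip[:2]-TIN[0]; print('tip in tin',c*d[0]-sn*d[1],sn*d[0]+c*d[1],tip[2])
print('free',c)
```

```text
{'tcp_pos': array([ 0.584, -0.077,  0.184]), 'contact_force': array([-0.274,  0.476, -0.295]), 'ft_torque': array([-0.016,  0.058,  0.025])}
(np.float64(1.57), np.float64(1.3226733585245618), array([287.27777778, 278.43055556]), np.int64(72))
tip in tin 0.05487976160600544 0.00044112240896346244 0.1725773894317495
free 0.9873861079420876
```

Flap is at about 1.57 rad from both the mark and the tip geometry. Withdrawing the spreader, then laying it flat.

Call:
send_rows(
  rows=[0.01,0,0,0,0,0,-0.9,0.03,0,0,0,0,0,-0.9,0.06,0,0,0,0,0,-0.9,0.095,0,0,0,0,0,-0.9,0.13,0,0,0,0,0,-0.9,0.16,0,0,0,0,0,-0.9,0.18,0,0.01,0,0,0,-0.9,0.185,0,0.03,0,0,0,-0.9],
)

```text
time: 10.85
tcp_pos: [0.3991, -0.0468, 0.1559]
eef_rot: [0.251, 3.127, -0.002]
contact_force: [0.5, -0.5, -1.1]
finger_gap: 0.211
grasp_force: 59.9
```

Call:
send_rows(
  rows=[0,0,0.03,0,0,0,-0.9,0,0,0.06,0,0,0,-0.9,0,0,0.09,0,0,0,-0.9,0,0,0.11,0,0,0,-0.9,0,0,0.12,0,0,0,-0.9,0,0,0.125,0,0,0,-0.9,0,0,0.125,0,0,0,-0.9,0,0,0.125,0,0,0,-0.9],
)

```text
time: 11.52
tcp_pos: [0.4009, -0.0475, 0.0297]
eef_rot: [0.252, 3.13, -0.001]
contact_force: [-0.7, 0.7, -0.9]
finger_gap: 0.21
grasp_force: 59.9
```

Run:
```python
from h import *
q=snap('scene')
st=arm.sense();print({k:st[k].round(4) for k in('tcp_pos','contact_force','eef_rot')}); print(angle(q))
```

```text
{'tcp_pos': array([ 0.4012, -0.0476,  0.03  ]), 'contact_force': array([-0.4716,  0.1623, -0.8735]), 'eef_rot': array([ 2.5170e-01,  3.1294e+00, -1.0000e-03])}
(np.float64(1.57), np.float64(1.3226733585245618), array([287.27777778, 278.43055556]), np.int64(72))
```

Call:
send_rows(
  rows=[0,0,0.003,0,0,0,-0.9,0,0,0.006,0,0,0,-0.9,0,0,0.0075,0,0,0,-0.9,0,0,0.0085,0,0,0,-0.9,0,0,0.0085,0,0,0,-0.9],
)

```text
time: 11.98
tcp_pos: [0.4003, -0.0473, 0.0211]
eef_rot: [0.252, 3.131, -0.0]
contact_force: [-0.8, 0.0, 4.4]
finger_gap: 0.208
grasp_force: 59.9
```

Call:
send_rows(
  rows=[0,0,0,0,0,0,-0.5,0,0,0,0,0,0,-0.2,0,0,0,0,0,0,0.1,0,0,0,0,0,0,0.1,0,0,0,0,0,0,0.1,0,0,-0.005,0,0,0,0.1,0,0,-0.02,0,0,0,0.1,0,0,-0.045,0,0,0,0.1],
)

```text
time: 12.65
tcp_pos: [0.3984, -0.0466, 0.0649]
eef_rot: [-0.252, -3.127, -0.002]
contact_force: [0.2, -0.9, 0.3]
finger_gap: 0.546
grasp_force: 0.0
```

Call:
send_rows(
  rows=[0,0,-0.04,0,0,0,0.1,0,0,-0.08,0,0,0,0.1,0.04,-0.03,-0.12,0,0,0,0.1,0.08,-0.06,-0.14,0,0,0,0.1,0.08,-0.09,-0.14,0,0,0,0.1,0.08,-0.12,-0.14,0,0,0,0.1,0.08,-0.14,-0.14,0,0,0,0.1,0.08,-0.14,-0.14,0,0,0,0.1],
)

```text
time: 13.32
tcp_pos: [0.2983, -0.1766, 0.207]
eef_rot: [0.259, 3.129, -0.006]
contact_force: [-0.1, 0.0, 0.2]
finger_gap: 0.549
grasp_force: 0.0
```

Run:
```python
from h import *
q=snap('scene','z.png')
st=arm.sense();print({k:st[k].round(4) for k in('time','tcp_pos','contact_force')} if 0 else (st['time'],st['tcp_pos'],st['contact_force'])); print(angle(q))
```

```text
(13.3667, array([ 0.29836471, -0.1742943 ,  0.20633212]), array([-0.41884064,  0.03410631, -0.12516995]))
(np.float64(1.57), np.float64(1.383390915003275), array([287.21917808, 278.45205479]), np.int64(73))
```

View pics/z.png

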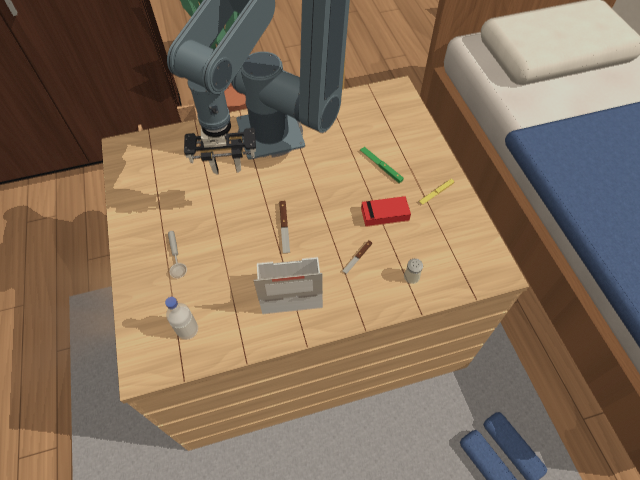

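The final picture shows the flap standing upright at (290,285) with the tin open. The spreader lies flat at (284,227), clear of tin and case, and everything else is where it was.

```bash
python3 -c "
from bench import arm
print(arm.job_done())"
```

```text
the job is handed in; nothing more can be done
None
```

The job is handed in, with no verdict shown: the spreader was drawn out, regripped by its handle and used alone to lever the flap to about 1.57 rad (upright), then laid flat on the board clear of tin and case, with the bottle, shaker and spoon undisturbed.

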